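# Load a gel cassette and wedge it against its seal

## Task

Stand the gel cassette from the draining rack in the guide channel of the gel tank, right down on its seat. Then take the wedge blade from the rack and slide it, nose down, between the cassette and the sloping pressure plate until it drags snugly and squeezes the rubber seal behind the cassette a little, without ramming it home. Finish still holding the wedge by its handle at that depth, upright, so that the seal can be checked for leaks; leave the other things on the bench alone.

Things in the scene. Friction and masses are not known exactly. Their poses are not given: they have to be found in the camera images.
- tank: Gel tank, fixed, 125 x 145 mm, clear walls 54 mm high. Origin on the worktop; z up, y along the cassette channel, x from the pressure plate (the side with two thumbscrews, -x) across the channel to the white electrode core (+x). Guides (y beyond +-43 mm) and the core's two arms (y beyond +-26 mm) reach z = 83 mm, flared lead-ins on them 91 mm; between its arms the core is 60 mm high.
- tank_slot (a point): Seat of the channel, 10 mm above the worktop, tank x = -4.5 mm, y = 0: the middle of the cassette's underside belongs here; axes of the tank. The cassette stands with its broad faces across x; the channel reaches from tank x = -12 mm (front lips, only at y beyond +-43 mm) to the seal at x = 0, y within +-52 mm. Back against the seal the cassette fills x = -9 to 0 mm.
- seal (a joint): Squeeze of the rubber seal behind the cassette (towards tank +x), m: 0 at rest, at most 0.004; springy, about 4 N per mm.
- pressure_plate: Aluminium plate in the tank, fixed, 80 mm wide (y); axes and origin of the tank, set up to 0.8 mm off along x by its screws. Its face looks to +x and leans away from the cassette upwards by 0.12 mm per mm, from z = 34 to 60 mm; flares above reach 68 mm. Gap to a cassette against the seal: 5.1 to 6.7 mm at z = 60 mm, so the wedge starts to drag with its nose at z = 29 to 43 mm.
- cassette_mid (a point): Centre of the gel cassette, loose, about 0.09 kg: two glass plates with light grey edges, 9 mm thick (x), 100 mm wide (y), 95 mm tall (z). Starts upright in the rack's slot at rack x = +42 mm, underside 6 mm above the worktop. Grasp it across the thickness within 20 mm of the top edge. Either broad face may face the seal.
- wedge_grip (a point): Centre of the wedge's handle (14 mm x, 28 mm y, 48 mm tall); wedge loose, 0.07 kg, grey, upright. The nose is 118 mm below. It starts in the rack's pocket, nose 6 mm above the worktop, leaning 1 degree at most. In the tank its flat +x face goes to the cassette, its sloping -x face to the pressure plate. Pushing takes 4 to 7 N per mm of squeeze of the seal; each mm lets it 8 mm deeper.
- wedge_nose (a point): Lower edge of the wedge blade's flat, upright +x face (4.5 mm to +x of the handle's centre), midway along its 70 mm width (y). The blade is 3 mm thick at the nose and 0.12 mm thicker per mm of height, 9 mm from 50 to 80 mm above the nose.
- rack: White draining rack, fixed, base 128 x 118 x 6 mm, origin on the worktop under its centre. Cassette slot (posts 46 mm high, 11 mm apart) at rack x = +42 mm, wedge pocket (42 mm high) at x = -42 mm; cassette and wedge stand with their axes along the rack's.
- timer: Lab timer, 64 x 66 x 20 mm, bystander.
- dropper_bottle: Small white dropper bottle, 23 mm across, 68 mm tall, bystander.
- oil_bottle: Small brown bottle, 25 mm across, 62 mm tall, bystander.
- stain_bottle: Stain bottle, 38 mm across, 88 mm tall, bystander.
- forceps: Steel forceps lying flat, 128 mm, bystander.
Not all that is in view belongs to the job. Leave any pink look-alike of the part that bears cassette_mid alone.

How it is judged:
By the outcome, as a careful person would: the job done as asked, in the order asked, and still so for the second after the job is handed in, while the arm keeps its last pose, push and grip.
It also fails if it takes over 69 s, if anything falls off the work surface, if the arm or the gripper's body presses on something with over 40 N, if the wrist force passes 120 N, or if a joint passes its speed limit or range.

## Robot

A 6-joint arm with a two-finger parallel gripper is mounted at the origin on a cart in front of the work surface, level with it; the furniture and walls round the work are solid. World frame = base frame: x ahead of the robot, y to its left, z up, the work surface at z = 0. Lengths are in m, angles in rad, forces in N, time in s.
With the tool pointing down it reaches from about 0.25 to 0.775 m from the base axis. Payload 4 kg.
Tool frame: the origin (TCP) lies between the finger pads; the fingertips stand 25 mm ahead of it and the grasp point (between the pads) lies 6 mm ahead of it (robot.tip_reach is the distance from the TCP to the fingertips, in m); z points along the fingers, y is the line along which they close (so a half turn about z gives the same grasp; the last joint's range is limited). The gripper opens to 94 mm and grips with 3 to 60 N. Pads are 16 mm wide; open, the fingers measure 119 mm over their backs; the gripper's body (75 mm by 177 mm) begins 78 mm behind the grasp point.
Start: joints at [1.15, 0.087, 1.371, -0, 1.684, -0.103], TCP at [0.172, 0.522, 0.231] pointing down, gripper open.
Joint ranges: [-3.1, 3.1], [-0.76, 2.03], [0.27, 2.55], [-1.08, 4.22], [0.17, 2.65], [-2.57, 2.57]. Speed limits (rad/s): [2.79, 2.79, 3.14, 3.14, 3.14, 3.14].

## Interface

Orientations are given as [roll, pitch, yaw] about the fixed x, y, z axes, in that order (R = Rz(yaw) Ry(pitch) Rx(roll)).
In Python, from bench import sensors, snapshot, camera_info, ticket, robot gives the robot as it stands.
- The arm moves only by the tool arm_command, never from a script. Its argument "plan" is a list of rows, each an object with "grip": the closure, from -1 (fully open) to 1 (shut); "slide": the shift along the tool's x, y, z normalised to -1 to 1, where 1 is 500 mm, a list of three; "spin": the turn about the tool's z normalised to -1 to 1, where 1 is 5 degrees. A call has 1 to 10 rows; each row shifts and turns the commanded pose from where the row before left it, along the tool's axes as they then stand; what a row does not reach is not made up. A row lasts 1/8 s, in which the tool goes at most 62.5 mm and 10.7 degrees, less where a joint would pass 70% of its speed; a pose out of reach is approached as far as the arm can. A call with a number of a shift or a turn outside -1 to 1 is refused whole. A call with a gripper value outside its range is refused whole. The fingers move at their own pace and stop on an object; the grip force is fixed at half the most. Time passes only in rows, so rows that do not move let the fingers close. It gives the time, the measured TCP pose, the force, the opening and the grip force at its end, in the units of the state.
- sensors.get_obs(): the state, without advancing time (a new reading comes with each control period).
- snapshot(name): name is "scene" or "top"; returns the picture (400x640x3 uint8, red, green, blue); there is no depth.
- camera_info(name): a dict with "fx", "fy", "cx", "cy" (pixels), "position" and "rotation" of the camera in the world. Camera axes: x right, y up, looking along -z (the intrinsics and any distortion apply to the point x, -y, -z); pixel columns grow to the right and rows downward; lengths in m; the calibration is good to about 2 mm. A picture is of the moment at which its call begins. camera_info takes no time and is no camera call.
- ticket.close_job(): hands the job in; it is judged then, once.
The state is a dict: "time": time; "joint_positions": joint angles; "qvel": joint speeds; "joint_torque": joint torques, N m; "tool_pos": TCP position; "ee_rot": TCP orientation; "wrist_force": force on the tool from outside, world axes, zero at the start; "wrist_torque": the same for the moment, N m; "width": finger opening in m; "finger_force": force on a finger pad.
Only numpy, scipy, OpenCV 4.12 (cv2) and the standard library are available. Lean on these libraries where they do the work, as an engineer would, in place of code of your own. Each camera call takes 0.05 s, during which the arm holds its last target. There are 200 camera calls.

## Working session

There is one attempt and no reset: what is moved stays moved. The work goes in short steps, Python scripts to look and compute and a tool call to move; the robot and the scene stay as the last step left them, time stands still between calls to the robot, and variables do not carry over. Pictures are saved under pics/ and viewed, at most 10 in all, crops included, and the job is handed in when it is done.

Besides the shell and the picture viewer there is one more tool, called after "Emit:" as name([rows], argument=value, ...), one row to a line, values as JSON. arm_command: Moves the arm, as the interface text tells. Scaled input: -1 to 1 covers 500 mm each way for a shift and 5 degrees each way for a turn. Its arguments: {"type":"object","properties":{"plan":{"type":"array","items":{"type":"object","properties":{"grip":{"type":"number"},"slide":{"type":"array","items":{"type":"number"}},"spin":{"type":"number"}}}}},"required":["plan"]}

```bash
mkdir -p pics; python3 - <<'E'
from bench import sensors, snapshot, camera_info
import cv2
for n in ("scene","top"):
    im=snapshot(n); cv2.imwrite(f"pics/{n}0.png",im[:,:,::-1])
    print(n,camera_info(n))
o=sensors.get_obs();print(o["time"],o["tool_pos"],o["ee_rot"],o["width"])
E
```

```text
scene {'fx': 419.179944880159, 'fy': 419.179944880159, 'cx': 320.4397899808356, 'cy': 202.70132070476546, 'position': array([-0.28182939, -0.49405426,  1.27653706]), 'rotation': array([ 0.73740279, -0.01379849, -0.82222506])}
top {'fx': 387.07938937575756, 'fy': 387.07938937575756, 'cx': 323.9875063221275, 'cy': 194.0824285572613, 'position': array([0.41958631, 0.2210574 , 1.30138805]), 'rotation': array([ 0.06124741,  0.00196711, -1.59532769])}
0.1 [0.17167598 0.52206151 0.22947099] [-3.13968708e+00 -2.08013468e-04  2.82382628e+00] 0.09390635062161076
```

View pics/scene0.png

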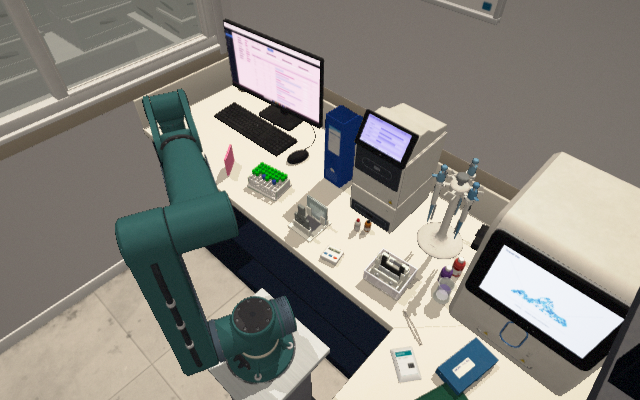

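View pics/top0.png

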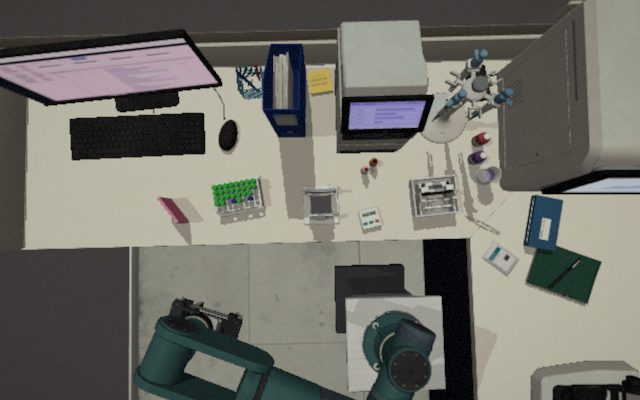

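The scene picture shows the draining rack with its contents at about (310,215) and the gel tank at about (390,272). In the top view they're at about (322,205) and (435,197). I'll enlarge all four spots.

```bash
cat > h.py <<'E'
import numpy as np, cv2
from scipy.spatial.transform import Rotation as Ro
from bench import camera_info, snapshot
def ray(n,u,v):
    c=camera_info(n); R=Ro.from_euler('xyz',c['rotation']).as_matrix()
    return np.array(c['position']), R@np.array([(u-c['cx'])/c['fx'],-(v-c['cy'])/c['fy'],-1.])
def at_z(n,u,v,z):
    p,d=ray(n,u,v); return p+d*(z-p[2])/d[2]
def proj(n,P):
    c=camera_info(n); R=Ro.from_euler('xyz',c['rotation']).as_matrix()
    q=R.T@(np.array(P)-c['position']); return np.array([c['cx']+c['fx']*q[0]/-q[2], c['cy']-c['fy']*q[1]/-q[2]])
def tiles(specs,fn,s=6,w=66,h=50,cols=2):
    T=[]
    for im,u,v in specs:
        t=cv2.resize(im[v:v+h,u:u+w,::-1],None,fx=s,fy=s,interpolation=cv2.INTER_CUBIC)
        for k in range(0,w,10): cv2.putText(t,str(u+k),(k*s,9),0,.33,(0,0,255)); cv2.line(t,(k*s,10),(k*s,16),(0,0,255))
        for k in range(0,h,10): cv2.putText(t,str(v+k),(0,k*s+4),0,.33,(255,0,0)); cv2.line(t,(22,k*s),(28,k*s),(255,0,0))
        T.append(t)
    cv2.imwrite(fn,np.vstack([np.hstack(T[i:i+cols]) for i in range(0,len(T),cols)]))
E
python3 - <<'E'
from h import *
t=cv2.imread('pics/top0.png')[:,:,::-1]; s=cv2.imread('pics/scene0.png')[:,:,::-1]
tiles([(t,290,180),(t,402,170),(s,278,192),(s,358,246)],'pics/c1.png')
E
```

```text
(no output)
```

View pics/c1.png

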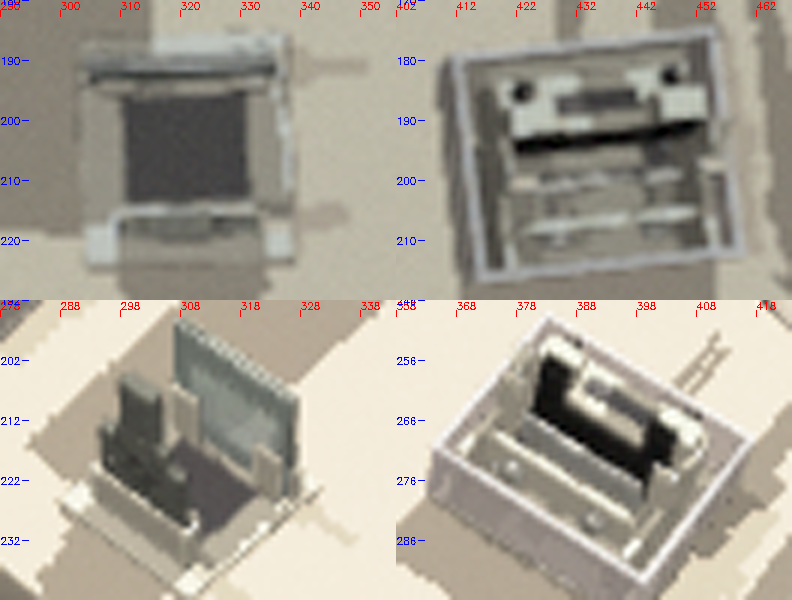

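Both objects have their +x away from the robot. The cassette is on the far side of the rack and the wedge on the near side; the core is on the far side of the tank. Next I'll fit poses from the corners.

```bash
cat >> h.py <<'E'
from scipy.optimize import least_squares
def fit(obs,x0):
    """obs: (cam,u,v,lx,ly,z)"""
    def P(p,o):
        c,s=np.cos(p[2]),np.sin(p[2]); return [p[0]+c*o[3]-s*o[4],p[1]+s*o[3]+c*o[4],o[5]]
    f=lambda p:np.concatenate([proj(o[0],P(p,o))-o[1:3] for o in obs])
    r=least_squares(f,x0); return r.x,r.fun.reshape(-1,2)
E
python3 - <<'E'
from h import *
np.set_printoptions(precision=4,suppress=True)
a,b=.0625,.0725
T=[('top',411.3,179.7,a,b,.054),('top',455.2,174.7,a,-b,.054),('top',459.7,211.7,-a,-b,.054),('top',416,216.7,-a,b,.054)]
S=[('scene',364.8,271,-a,b,.054),('scene',383.3,249.3,a,b,.054),('scene',416.2,269.8,a,-b,.054),('scene',399.5,292.3,-a,-b,.054)]
for o in (T,S,T+S): print('tank',*fit(o,[.4,-.1,0]))
a,b=.064,.059
T=[('top',304.2,224.2,-a,b,.006),('top',338.8,224.2,-a,-b,.006),('top',338.7,185.8,a,-b,.006)]
S=[('scene',309.7,241.5,-a,-b,.006),('scene',331.3,223.7,a,-b,.006),('scene',288.3,224.8,-a,b,.006)]
for o in (T,S,T+S): print('rack',*fit(o,[.4,.2,0]))
E
```

```text
tank [ 0.4822 -0.138   0.0858] [[-0.4627 -0.7714]
 [ 0.115  -0.6899]
 [ 0.6965  0.7337]
 [-0.351   0.7038]]
tank [ 0.4811 -0.1396  0.0839] [[-1.6051 -0.14  ]
 [-0.5797 -1.5032]
 [ 2.0551 -0.7178]
 [ 0.1175  1.8597]]
tank [ 0.4819 -0.1387  0.085 ] [[-0.237  -0.6794]
 [ 0.3459 -0.5629]
 [ 0.8984  0.8657]
 [-0.1545  0.8003]
 [-1.6628 -0.3949]
 [-0.6756 -1.7553]
 [ 1.9593 -1.021 ]
 [ 0.0636  1.5493]]
rack [ 0.4627  0.2314 -0.018 ] [[-0.4258  0.1001]
 [ 0.3342 -0.1322]
 [ 0.092   0.0301]]
rack [ 0.4653  0.2313 -0.0148] [[-0.4263  0.3714]
 [ 0.9543 -0.5697]
 [-0.5065  0.0994]]
rack [ 0.4636  0.2312 -0.0169] [[-0.3524 -0.1771]
 [ 0.4057 -0.4456]
 [ 0.1241 -0.2793]
 [-0.7601  0.6315]
 [ 0.6966 -0.2913]
 [-0.7929  0.3061]]
```

Emit:
arm_command([
  {"grip":-1,"slide":[-0.102,-0.043,0],"spin":0},
  {"grip":-1,"slide":[-0.102,-0.043,0],"spin":0},
  {"grip":-1,"slide":[-0.102,-0.043,0],"spin":0},
  {"grip":-1,"slide":[-0.102,-0.043,0],"spin":0},
  {"grip":-1,"slide":[-0.102,-0.043,0],"spin":0},
  {"grip":-1,"slide":[-0.102,-0.043,0],"spin":0},
  {"grip":-1,"slide":[-0.102,-0.043,0],"spin":0},
  {"grip":-1,"slide":[-0.102,-0.043,0],"spin":0},
  {"grip":-1,"slide":[0,0,0],"spin":1},
  {"grip":-1,"slide":[0,0,0],"spin":1},
])

```text
time: 1.35
tool_pos: [0.5061, 0.2306, 0.2295]
ee_rot: [-3.14, -0.001, 2.644]
wrist_force: [-0.2, -0.1, 0.2]
width: 0.0943
finger_force: 0.0
```

Emit:
arm_command([
  {"grip":-1,"slide":[0,0,0],"spin":1},
  {"grip":-1,"slide":[0,0,0],"spin":1},
  {"grip":-1,"slide":[0,0,0],"spin":1},
  {"grip":-1,"slide":[0,0,0],"spin":1},
  {"grip":-1,"slide":[0,0,0],"spin":1},
  {"grip":-1,"slide":[0,0,0],"spin":1},
  {"grip":-1,"slide":[0,0,0],"spin":1},
  {"grip":-1,"slide":[0,0,0],"spin":1},
  {"grip":-1,"slide":[0,0,0],"spin":1},
  {"grip":-1,"slide":[0,0,0],"spin":1},
])

```text
time: 2.6
tool_pos: [0.5054, 0.2315, 0.2298]
ee_rot: [-3.14, 0.0, 1.774]
wrist_force: [-0.5, 0.0, 0.1]
width: 0.0938
finger_force: 0.0
```

Emit:
arm_command([
  {"grip":-1,"slide":[0,0,0],"spin":1},
  {"grip":-1,"slide":[0,0,0],"spin":1},
  {"grip":-1,"slide":[0,0,0],"spin":0.55},
  {"grip":-1,"slide":[0,0,0],"spin":0},
])

```text
time: 3.1
tool_pos: [0.5055, 0.2315, 0.2299]
ee_rot: [-3.141, 0.0, 1.555]
wrist_force: [-0.3, 0.1, -0.6]
width: 0.0939
finger_force: 0.0
```

Emit:
arm_command([
  {"grip":-1,"slide":[0,0,0.07],"spin":0},
  {"grip":-1,"slide":[0,0,0.07],"spin":0},
  {"grip":-1,"slide":[0,0,0.07],"spin":0},
  {"grip":-1,"slide":[0,0,0.06],"spin":0},
  {"grip":-1,"slide":[0,0,0],"spin":0},
  {"grip":0.5,"slide":[0,0,0],"spin":0},
  {"grip":0.7,"slide":[0,0,0],"spin":0},
  {"grip":0.8,"slide":[0,0,0],"spin":0},
  {"grip":1,"slide":[0,0,0],"spin":0},
  {"grip":1,"slide":[0,0,0],"spin":0},
])

```text
time: 4.35
tool_pos: [0.5058, 0.2316, 0.0957]
ee_rot: [3.141, -0.0, 1.554]
wrist_force: [0.5, -0.1, 0.1]
width: 0.0475
finger_force: 0.0
```

Emit:
arm_command([
  {"grip":1,"slide":[0,0,0],"spin":0},
  {"grip":1,"slide":[0,0,0],"spin":0},
  {"grip":1,"slide":[0,0,0],"spin":0},
  {"grip":1,"slide":[0,0,0],"spin":0},
  {"grip":1,"slide":[0,0,0],"spin":0},
  {"grip":1,"slide":[0,0,0],"spin":0},
])

```text
time: 5.1
tool_pos: [0.5064, 0.2315, 0.0955]
ee_rot: [3.14, -0.0, 1.554]
wrist_force: [3.6, 0.2, -2.8]
width: 0.0089
finger_force: 29.9
```

Emit:
arm_command([
  {"grip":1,"slide":[0,0,-0.03],"spin":0},
  {"grip":1,"slide":[0,0,-0.05],"spin":0},
  {"grip":1,"slide":[0,0,-0.07],"spin":0},
  {"grip":1,"slide":[0,0,-0.07],"spin":0},
  {"grip":1,"slide":[0,0,-0.04],"spin":0},
  {"grip":1,"slide":[0,0,0],"spin":0},
])

```text
time: 5.85
tool_pos: [0.5059, 0.232, 0.2277]
ee_rot: [3.139, -0.002, 1.554]
wrist_force: [-0.3, 0.4, -1.9]
width: 0.0088
finger_force: 30.0
```

```bash
python3 - <<'E'
from h import *
t=snapshot('top'); s=snapshot('scene')
tiles([(t,290,160),(s,278,160)],'pics/c2.png',s=6,w=66,h=90)
E
```

```text
(no output)
```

View pics/c2.png

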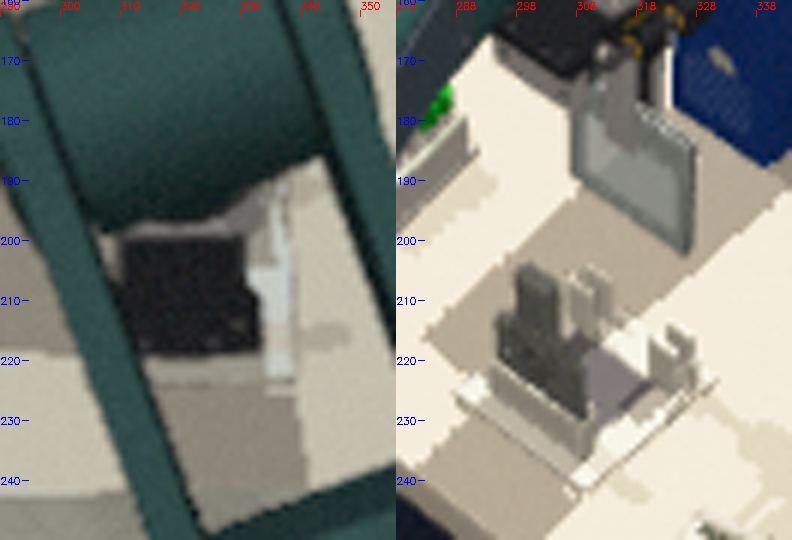

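The cassette is held upright. In the scene view its lower corners are at (327,202.5) and (307.3,189.7), and the upper right one is at (327.5,184.2). From these I'll work out its y in the gripper and the scene camera's bias.

```bash
python3 - <<'E'
from h import *
np.set_printoptions(precision=4,suppress=True)
zb=.2277-.0955+.006
print(fit([('scene',327,202.5,0,-.05,zb),('scene',307.3,189.7,0,.05,zb),('scene',327.5,184.2,0,-.05,zb+.095)],[.5,.23,0]))
p=lambda y,z:proj('scene',[.506,.2316+y,z]); print(p(-.05,zb),p(.05,zb),p(-.05,zb+.095))
# tank inner features scene: seat target
y=.085;R=np.array([[np.cos(y),-np.sin(y)],[np.sin(y),np.cos(y)]])
print('slot',R@[-.0045,0]+[.4819,-.1387])
E
```

```text
(array([0.5024, 0.231 , 0.021 ]), array([[ 0.018 ,  0.109 ],
       [-0.2416, -0.3103],
       [ 0.2072,  0.1725]]))
[327.3671 202.1684] [307.7989 188.6824] [328.0723 183.9294]
slot [ 0.4774 -0.1391]
```

Emit:
arm_command([
  {"grip":1,"slide":[-0.05,-0.003,0],"spin":0},
  {"grip":1,"slide":[-0.1,-0.006,0],"spin":0},
  {"grip":1,"slide":[-0.1,-0.006,0],"spin":0},
  {"grip":1,"slide":[-0.1,-0.006,0],"spin":0},
  {"grip":1,"slide":[-0.1,-0.006,0],"spin":0},
  {"grip":1,"slide":[-0.1,-0.006,0],"spin":0},
  {"grip":1,"slide":[-0.1,-0.006,0],"spin":0},
  {"grip":1,"slide":[-0.093,-0.006,0],"spin":0},
  {"grip":1,"slide":[0,0,0.02],"spin":-0.6},
  {"grip":1,"slide":[0,0,0.02],"spin":-0.57},
])

```text
time: 7.2
tool_pos: [0.4758, -0.1399, 0.2031]
ee_rot: [-3.138, -0.002, 1.656]
wrist_force: [0.6, -0.0, -1.4]
width: 0.0092
finger_force: 30.0
```

Emit:
arm_command([
  {"grip":1,"slide":[0,0,0],"spin":0},
  {"grip":1,"slide":[0,0,0],"spin":0},
])

```text
time: 7.45
tool_pos: [0.4766, -0.1391, 0.2048]
ee_rot: [-3.14, -0.001, 1.656]
wrist_force: [0.4, -0.4, -0.5]
width: 0.0091
finger_force: 30.0
```

```bash
python3 - <<'E'
from h import *
t=snapshot('top'); s=snapshot('scene')
tiles([(t,402,150),(s,358,210)],'pics/c3.png',s=6,w=66,h=92)
E
```

```text
(no output)
```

View pics/c3.png

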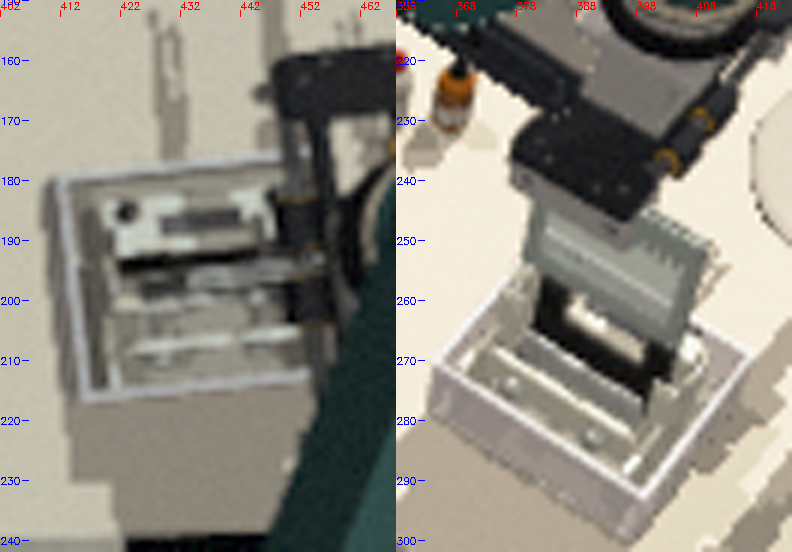

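```bash
python3 - <<'E'
from h import *
np.set_printoptions(precision=2,suppress=True)
def W(x,y,z,p=(.4819,-.1387,.085)):
    c,s=np.cos(p[2]),np.sin(p[2]);return [p[0]+c*x-s*y,p[1]+s*x+c*y,z]
for z in (.06,.083): print('top seal line',z,[proj('top',W(0,y,z)) for y in (.05,-.05)], 'scene',[proj('scene',W(0,y,z)) for y in (.05,-.05)])
print('plate top z60 top',[proj('top',W(-.009-.0059,y,.06)) for y in (.04,-.04)])
p=(.4766,-.1391,.085)
for z in (.1153,.2103): print('cass',z,'scene',[proj('scene',W(-.0045,y,z,p)) for y in (.05,-.05)],'top',[proj('top',W(-.0045,y,z,p)) for y in (.05,-.05)])
E
```

```text
top seal line 0.06 [array([420.83, 197.33]), array([451.75, 193.92])] scene [array([378.7 , 261.16]), array([403.59, 276.49])]
top seal line 0.083 [array([422.64, 196.94]), array([454.14, 193.48])] scene [array([379.48, 257.36]), array([404.7 , 272.77])]
plate top z60 top [array([424.51, 201.6 ]), array([449.26, 198.87])]
cass 0.1153 scene [array([379.03, 253.73]), array([404.76, 269.35])] top [array([425.68, 199.55]), array([458.05, 195.99])]
cass 0.2103 scene [array([382.5, 236.5]), array([409.73, 252.43])] top [array([434.45, 197.97]), array([469.63, 194.1 ])]
```

```bash
python3 - <<'E'
from h import *
def W(x,y,z,p=(.4819,-.1387,.085)):
    c,s=np.cos(p[2]),np.sin(p[2]);return [p[0]+c*x-s*y,p[1]+s*x+c*y,z]
out=[]
L=[((0,-.052,.083),(0,.052,.083),(0,0,255)),((0,-.026,.06),(0,.026,.06),(255,0,255)),((-.012,.043,.083),(-.012,.052,.083),(0,255,0)),((-.012,-.043,.083),(-.012,-.052,.083),(0,255,0)),((-.0149,-.04,.06),(-.0149,.04,.06),(255,120,0))]
a,b=.0625,.0725
R=[(a,b),(a,-b),(-a,-b),(-a,b)]
L+=[((*R[i],.054),(*R[(i+1)%4],.054),(0,200,255)) for i in range(4)]
for n,u,v in(('top',411,172),('scene',364,246)):
    im=cv2.imread(f'pics/{n}0.png')[v:v+48,u:u+50]; im=cv2.resize(im,None,fx=8,fy=8,interpolation=cv2.INTER_CUBIC)
    im2=im.copy()
    for A,B,c in L:
        for k in np.linspace(0,1,13):
            q=(proj(n,W(*(np.array(A)*(1-k)+np.array(B)*k)))-[u,v]+.5)*8
            cv2.circle(im2,tuple(int(x) for x in q),1,c,-1)
    out.append(im2)
cv2.imwrite('pics/c4.png',np.hstack(out))
E
```

```text
(no output)
```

View pics/c4.png

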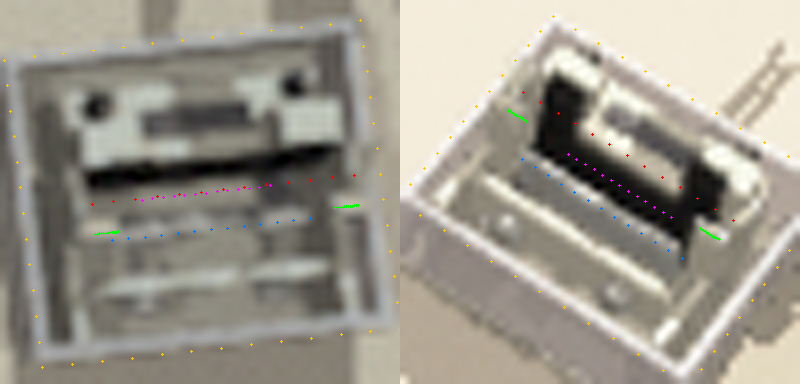

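The overlay shows the walls fit, but the seal line (dark band), plate flares and lips all lie about 5-6 mm further +x than a box-centred origin would put them. So I'll shift +5.5 mm and come down into the lead-ins, watching the force.

Emit:
arm_command([
  {"grip":1,"slide":[0,0.011,0],"spin":0},
  {"grip":1,"slide":[0,0,0.02],"spin":0},
  {"grip":1,"slide":[0,0,0.02],"spin":0},
  {"grip":1,"slide":[0,0,0.006],"spin":0},
  {"grip":1,"slide":[0,0,0.006],"spin":0},
  {"grip":1,"slide":[0,0,0],"spin":0},
])

```text
time: 8.3
tool_pos: [0.4824, -0.139, 0.1793]
ee_rot: [-3.141, -0.0, 1.656]
wrist_force: [-0.4, -0.5, 0.3]
width: 0.0092
finger_force: 30.0
```

Emit:
arm_command([
  {"grip":1,"slide":[0,0,0.006],"spin":0},
  {"grip":1,"slide":[0,0,0.006],"spin":0},
  {"grip":1,"slide":[0,0,0],"spin":0},
])

```text
time: 8.68
tool_pos: [0.4823, -0.1389, 0.1731]
ee_rot: [-3.141, -0.0, 1.656]
wrist_force: [0.1, 0.1, -1.9]
width: 0.0088
finger_force: 30.0
```

Emit:
arm_command([
  {"grip":1,"slide":[0,0,0.008],"spin":0},
  {"grip":1,"slide":[0,0,0.008],"spin":0},
  {"grip":1,"slide":[0,0,0],"spin":0},
])

```text
time: 9.05
tool_pos: [0.4823, -0.1393, 0.1665]
ee_rot: [3.141, 0.001, 1.656]
wrist_force: [-0.7, -0.1, -0.9]
width: 0.009
finger_force: 30.0
```

Emit:
arm_command([
  {"grip":1,"slide":[0,0,0.01],"spin":0},
  {"grip":1,"slide":[0,0.003,0],"spin":0},
  {"grip":1,"slide":[0,0,0],"spin":0},
])

```text
time: 9.43
tool_pos: [0.483, -0.139, 0.159]
ee_rot: [-3.138, -0.001, 1.656]
wrist_force: [-2.1, -1.7, -3.6]
width: 0.0088
finger_force: 30.0
```

Emit:
arm_command([
  {"grip":1,"slide":[0,0.003,0],"spin":0},
  {"grip":1,"slide":[0,0,0],"spin":0},
])

```text
time: 9.68
tool_pos: [0.4839, -0.1389, 0.1592]
ee_rot: [-3.137, -0.001, 1.656]
wrist_force: [-4.7, -1.6, -2.9]
width: 0.009
finger_force: 30.0
```

Emit:
arm_command([
  {"grip":1,"slide":[0,-0.007,0],"spin":0},
  {"grip":1,"slide":[0,0,0.02],"spin":0},
  {"grip":1,"slide":[0,0,0.02],"spin":0},
  {"grip":1,"slide":[0,0,0],"spin":0},
])

```text
time: 10.18
tool_pos: [0.4821, -0.1391, 0.1394]
ee_rot: [3.142, -0.0, 1.656]
wrist_force: [0.4, -2.1, -1.7]
width: 0.009
finger_force: 30.0
```

Emit:
arm_command([
  {"grip":1,"slide":[0,0,0.02],"spin":0},
  {"grip":1,"slide":[0,0,0.02],"spin":0},
  {"grip":1,"slide":[0,0,0.016],"spin":0},
  {"grip":1,"slide":[0,0,0],"spin":0},
])

```text
time: 10.68
tool_pos: [0.4819, -0.1391, 0.1114]
ee_rot: [-3.141, -0.0, 1.656]
wrist_force: [0.2, -2.3, -2.0]
width: 0.0085
finger_force: 30.0
```

Emit:
arm_command([
  {"grip":1,"slide":[-0.002,0,0.008],"spin":0},
  {"grip":1,"slide":[0,0,0.008],"spin":0},
  {"grip":1,"slide":[0,0,0.005],"spin":0},
  {"grip":1,"slide":[0,0,0],"spin":0},
])

```text
time: 11.18
tool_pos: [0.482, -0.1398, 0.1017]
ee_rot: [-3.141, -0.001, 1.656]
wrist_force: [-0.8, 0.3, -1.7]
width: 0.0084
finger_force: 30.0
```

Emit:
arm_command([
  {"grip":1,"slide":[0,0,0.004],"spin":0},
  {"grip":1,"slide":[0,0,0.002],"spin":0},
  {"grip":1,"slide":[0,0,0],"spin":0},
])

```text
time: 11.55
tool_pos: [0.4821, -0.1401, 0.0993]
ee_rot: [3.141, 0.0, 1.656]
wrist_force: [-1.3, -0.3, 1.5]
width: 0.0086
finger_force: 30.0
```

Emit:
arm_command([
  {"grip":1,"slide":[0,0.003,0.003],"spin":0},
  {"grip":1,"slide":[0,0,0],"spin":0},
])

```text
time: 11.8
tool_pos: [0.4826, -0.14, 0.0993]
ee_rot: [-3.139, 0.0, 1.656]
wrist_force: [-6.1, 1.5, 11.2]
width: 0.0087
finger_force: 30.0
```

Emit:
arm_command([
  {"grip":0.6,"slide":[0,0,0],"spin":0},
  {"grip":0.5,"slide":[0,0,0],"spin":0},
  {"grip":0.4,"slide":[0,0,0],"spin":0},
  {"grip":0.4,"slide":[0,0,0],"spin":0},
])

```text
time: 12.3
tool_pos: [0.4836, -0.1399, 0.0972]
ee_rot: [-3.142, -0.0, 1.656]
wrist_force: [1.1, -1.7, 0.5]
width: 0.0282
finger_force: 0.0
```

Emit:
arm_command([
  {"grip":0.4,"slide":[0,0,-0.02],"spin":0},
  {"grip":0.4,"slide":[0,0,-0.05],"spin":0},
  {"grip":0.4,"slide":[0,0,-0.08],"spin":0},
  {"grip":0.2,"slide":[0,0,-0.08],"spin":0},
  {"grip":0,"slide":[0,0,-0.04],"spin":0.6},
  {"grip":-0.2,"slide":[0,0,0],"spin":0.57},
  {"grip":-0.4,"slide":[0.042,-0.008,0],"spin":0},
  {"grip":-0.4,"slide":[0.1,-0.018,0],"spin":0},
  {"grip":-0.4,"slide":[0.1,-0.018,0],"spin":0},
  {"grip":-0.4,"slide":[0.1,-0.018,0],"spin":0},
])

```text
time: 13.55
tool_pos: [0.4542, 0.0341, 0.2324]
ee_rot: [-3.141, -0.001, 1.555]
wrist_force: [1.1, 0.5, 0.5]
width: 0.0658
finger_force: 0.0
```

```bash
python3 - <<'E'
from h import *
t=snapshot('top'); s=snapshot('scene')
tiles([(t,405,168),(s,358,230),(t,290,180),(s,278,195)],'pics/c5.png',s=6,w=64,h=50)
E
```

```text
(no output)
```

View pics/c5.png

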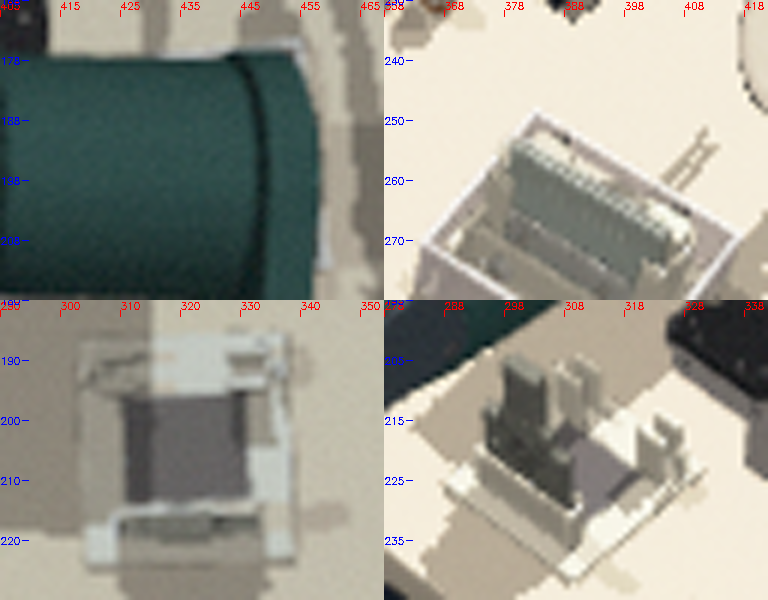

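The cassette is standing fully in the tank. In the rack, the wedge handle's top is at about (320,217.5) in the top view and (301.5,205) in the scene view.

```bash
python3 - <<'E'
from h import *
print(at_z('top',320,217.5,.148),at_z('scene',301.5,205,.148))
E
```

```text
[0.42088179 0.23515897 0.148     ] [0.42441011 0.23423326 0.148     ]
```

Emit:
arm_command([
  {"grip":-0.4,"slide":[0.1,-0.0175,0],"spin":0},
  {"grip":-0.4,"slide":[0.1,-0.0175,0],"spin":0},
  {"grip":-0.4,"slide":[0.1,-0.0175,0],"spin":0},
  {"grip":-0.4,"slide":[0.096,-0.0175,0],"spin":0},
  {"grip":-0.4,"slide":[0,0,0],"spin":0},
  {"grip":-0.4,"slide":[0,0,0.07],"spin":0},
  {"grip":-0.4,"slide":[0,0,0.07],"spin":0},
  {"grip":-0.4,"slide":[0,0,0.053],"spin":0},
  {"grip":0.4,"slide":[0,0,0],"spin":0},
  {"grip":0.5,"slide":[0,0,0],"spin":0},
])

```text
time: 14.9
tool_pos: [0.4244, 0.2297, 0.1372]
ee_rot: [3.14, -0.001, 1.553]
wrist_force: [-0.5, -0.6, -0.0]
width: 0.049
finger_force: 0.0
```

Emit:
arm_command([
  {"grip":0.6,"slide":[0,0,0],"spin":0},
  {"grip":1,"slide":[0,0,0],"spin":0},
  {"grip":1,"slide":[0,0,0],"spin":0},
  {"grip":1,"slide":[0,0,0],"spin":0},
  {"grip":1,"slide":[0,0,0],"spin":0},
])

```text
time: 15.52
tool_pos: [0.4231, 0.2302, 0.1363]
ee_rot: [-3.14, -0.0, 1.555]
wrist_force: [-3.4, -0.2, 4.0]
width: 0.0138
finger_force: 29.9
```

Emit:
arm_command([
  {"grip":1,"slide":[0,0,-0.03],"spin":0},
  {"grip":1,"slide":[0,0,-0.06],"spin":0},
  {"grip":1,"slide":[0,0,-0.08],"spin":0},
  {"grip":1,"slide":[0,0,-0.07],"spin":0},
  {"grip":1,"slide":[0,0,-0.02],"spin":0},
  {"grip":1,"slide":[-0.05,0.0075,0],"spin":0},
  {"grip":1,"slide":[-0.1,0.015,0],"spin":0},
  {"grip":1,"slide":[-0.1,0.015,0],"spin":0},
  {"grip":1,"slide":[-0.1,0.015,0],"spin":0},
  {"grip":1,"slide":[-0.1,0.015,0],"spin":0},
])

```text
time: 16.77
tool_pos: [0.4535, 0.003, 0.2649]
ee_rot: [-3.14, -0.0, 1.554]
wrist_force: [0.4, 0.5, -1.0]
width: 0.0139
finger_force: 30.0
```

Emit:
arm_command([
  {"grip":1,"slide":[-0.1,0.015,0],"spin":0},
  {"grip":1,"slide":[-0.1,0.015,0],"spin":-0.4},
  {"grip":1,"slide":[-0.09,0.014,0],"spin":-0.4},
  {"grip":1,"slide":[0,0,0],"spin":-0.37},
  {"grip":1,"slide":[0,0,0],"spin":0},
  {"grip":1,"slide":[0,0,0],"spin":0},
])

```text
time: 17.52
tool_pos: [0.4747, -0.1394, 0.2658]
ee_rot: [-3.141, -0.0, 1.657]
wrist_force: [-0.4, -0.5, -0.7]
width: 0.0139
finger_force: 30.0
```

```bash
python3 - <<'E'
from h import *
t=snapshot('top'); s=snapshot('scene')
tiles([(t,400,160),(s,358,230)],'pics/c6.png',s=6,w=66,h=70)
E
```

```text
(no output)
```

View pics/c6.png

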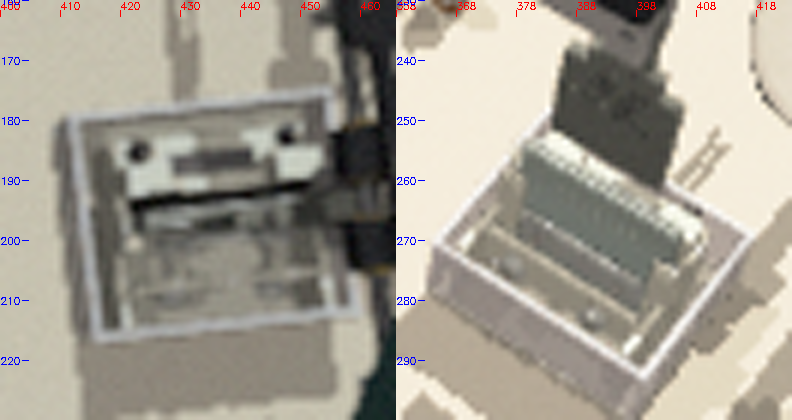

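The wedge is held above the tank. Its nose corners are at about (384.5,251.7) and (402.3,261.2) in the scene view. The cassette stands square in its channel.

```bash
python3 - <<'E'
from h import *
np.set_printoptions(precision=4,suppress=True)
zn=.2658-.1303
print(fit([('scene',384.5,251.7,0,.035,zn),('scene',402.3,261.2,0,-.035,zn)],[.47,-.14,.085]))
c,s=np.cos(.086),np.sin(.086)
for dy in (0,.003): print([proj('scene',[.4747-s*y,-.1394+dy+c*y,zn]) for y in (.035,-.035)])
E
```

```text
(array([ 0.4788, -0.1376,  0.1383]), array([[-0.4791, -0.3515],
       [ 0.4705,  0.3211]]))
[array([383.9894, 252.0368]), array([402.2185, 262.9849])]
[array([383.2688, 251.5297]), array([401.465 , 262.4565])]
```

Emit:
arm_command([
  {"grip":1,"slide":[0,-0.0035,0],"spin":0},
  {"grip":1,"slide":[0,0,0.03],"spin":0},
  {"grip":1,"slide":[0,0,0.02],"spin":0},
  {"grip":1,"slide":[0,0,0.02],"spin":0},
  {"grip":1,"slide":[0,0,0],"spin":0},
])

```text
time: 18.25
tool_pos: [0.4725, -0.1404, 0.2293]
ee_rot: [-3.139, -0.001, 1.656]
wrist_force: [-0.2, -0.2, -0.8]
width: 0.0141
finger_force: 30.0
```

Emit:
arm_command([
  {"grip":1,"slide":[0,0,0.016],"spin":0},
  {"grip":1,"slide":[0,0,0.016],"spin":0},
  {"grip":1,"slide":[0,0,0],"spin":0},
])

```text
time: 18.62
tool_pos: [0.4728, -0.1405, 0.214]
ee_rot: [-3.14, -0.001, 1.656]
wrist_force: [0.4, -0.8, -0.8]
width: 0.0139
finger_force: 30.0
```

Emit:
arm_command([
  {"grip":1,"slide":[0,0,0.012],"spin":0},
  {"grip":1,"slide":[0,0,0.012],"spin":0},
  {"grip":1,"slide":[0,0,0.01],"spin":0},
  {"grip":1,"slide":[0,0,0],"spin":0},
])

```text
time: 19.12
tool_pos: [0.4729, -0.1405, 0.1973]
ee_rot: [-3.141, -0.001, 1.656]
wrist_force: [-0.9, -0.9, -0.8]
width: 0.0139
finger_force: 30.0
```

Emit:
arm_command([
  {"grip":1,"slide":[0,0,0.008],"spin":0},
  {"grip":1,"slide":[0,0,0.008],"spin":0},
  {"grip":1,"slide":[0,0,0],"spin":0},
])

```text
time: 19.5
tool_pos: [0.473, -0.1405, 0.1895]
ee_rot: [-3.141, -0.0, 1.656]
wrist_force: [-0.0, -0.4, -1.3]
width: 0.0137
finger_force: 30.0
```

Emit:
arm_command([
  {"grip":1,"slide":[0,0,0.008],"spin":0},
  {"grip":1,"slide":[0,0,0.008],"spin":0},
  {"grip":1,"slide":[0,0,0],"spin":0},
])

```text
time: 19.88
tool_pos: [0.473, -0.1405, 0.1814]
ee_rot: [-3.141, -0.001, 1.656]
wrist_force: [-1.1, 0.0, -0.3]
width: 0.0139
finger_force: 30.0
```

Emit:
arm_command([
  {"grip":1,"slide":[0,0,0.006],"spin":0},
  {"grip":1,"slide":[0,0,0],"spin":0},
])

```text
time: 20.12
tool_pos: [0.4731, -0.1406, 0.1787]
ee_rot: [-3.142, -0.0, 1.656]
wrist_force: [-1.3, -0.2, -0.1]
width: 0.0137
finger_force: 30.0
```

Emit:
arm_command([
  {"grip":1,"slide":[0,0,0.006],"spin":0},
  {"grip":1,"slide":[0,0,0],"spin":0},
])

```text
time: 20.38
tool_pos: [0.4731, -0.1406, 0.1757]
ee_rot: [-3.141, -0.0, 1.656]
wrist_force: [0.1, -0.1, -1.2]
width: 0.0135
finger_force: 30.0
```

Emit:
arm_command([
  {"grip":1,"slide":[0,0,0.006],"spin":0},
  {"grip":1,"slide":[0,0,0],"spin":0},
])

```text
time: 20.62
tool_pos: [0.4732, -0.1406, 0.1727]
ee_rot: [3.141, -0.0, 1.656]
wrist_force: [1.1, -0.2, -1.2]
width: 0.0138
finger_force: 30.0
```

Emit:
arm_command([
  {"grip":1,"slide":[0,0,0.006],"spin":0},
  {"grip":1,"slide":[0,0,0],"spin":0},
])

```text
time: 20.88
tool_pos: [0.4733, -0.1407, 0.1699]
ee_rot: [3.141, 0.0, 1.656]
wrist_force: [0.6, 0.4, -0.1]
width: 0.0135
finger_force: 30.0
```

Emit:
arm_command([
  {"grip":1,"slide":[0,0,0.006],"spin":0},
  {"grip":1,"slide":[0,0,0],"spin":0},
])

```text
time: 21.12
tool_pos: [0.4735, -0.1407, 0.1672]
ee_rot: [3.14, 0.0, 1.656]
wrist_force: [-0.4, -0.2, 2.0]
width: 0.0138
finger_force: 30.0
```

Emit:
arm_command([
  {"grip":1,"slide":[0,0,0.004],"spin":0},
  {"grip":1,"slide":[0,0,0],"spin":0},
  {"grip":1,"slide":[0,0,0],"spin":0},
])

```text
time: 21.5
tool_pos: [0.4736, -0.1408, 0.1654]
ee_rot: [3.14, 0.0, 1.656]
wrist_force: [0.2, -0.1, 3.3]
width: 0.0139
finger_force: 30.0
```

Emit:
arm_command([
  {"grip":1,"slide":[0,0,0.004],"spin":0},
  {"grip":1,"slide":[0,0,0],"spin":0},
  {"grip":1,"slide":[0,0,0],"spin":0},
])

```text
time: 21.88
tool_pos: [0.4737, -0.1408, 0.1633]
ee_rot: [3.14, 0.0, 1.656]
wrist_force: [2.9, -0.9, 4.8]
width: 0.0137
finger_force: 30.0
```

Emit:
arm_command([
  {"grip":1,"slide":[0,0,0.004],"spin":0},
  {"grip":1,"slide":[0,0,0],"spin":0},
  {"grip":1,"slide":[0,0,0],"spin":0},
])

```text
time: 22.25
tool_pos: [0.4738, -0.1407, 0.1616]
ee_rot: [3.139, 0.001, 1.656]
wrist_force: [2.0, -0.0, 5.7]
width: 0.0137
finger_force: 30.0
```

Emit:
arm_command([
  {"grip":1,"slide":[0,0,0],"spin":0},
  {"grip":1,"slide":[0,0,0],"spin":0},
  {"grip":1,"slide":[0,0,0],"spin":0},
  {"grip":1,"slide":[0,0,0],"spin":0},
])

```text
time: 22.75
tool_pos: [0.4738, -0.1407, 0.1616]
ee_rot: [3.139, 0.001, 1.656]
wrist_force: [2.5, 0.8, 5.0]
width: 0.0136
finger_force: 30.0
```

```bash
python3 - <<'E'
from h import *
tiles([(snapshot('scene'),350,225)],'pics/c7.png',s=8,w=80,h=70,cols=1)
E
```

```text
(no output)
```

View pics/c7.png

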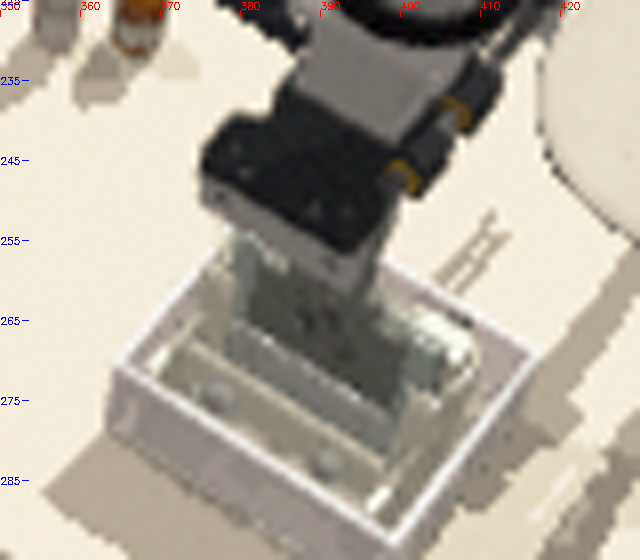

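The wedge blade (about 382-398, 258-275) sits between the pressure plate and the cassette, upright. The push is steady at about 6 N, which means roughly 1 mm of squeeze, so I'm handing in.

```bash
python3 -c "
from bench import ticket; print(ticket.close_job())"
```

```text
the job is handed in; nothing more can be done
None
```

The job is handed in: the cassette is on its seat, and the wedge is held upright between it and the pressure plate at a steady push of about 6 N. I estimate about 1 mm of seal squeeze from that force and the depth, and no verdict was shown.

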